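Set the paddle clearance of a paddle blender with a feeler gauge

TASK

Set the paddle clearance of the paddle blender with the thin feeler gauge (the one with the flat grip): take it from the wooden stand, slide its blade down into the gap behind the closed door until its cross-bar sits on the rim, let go, and turn the adjuster knob clockwise until the paddles nip the blade lightly against the door. Then draw the blade straight up out of the gap, feeling the drag: it must be light but definite, about 3 to 6 N besides its weight (if it slides free or sticks, push it home again and correct the knob), and with that drag felt stand the gauge back in its slot. Force nothing, and leave the other gauge and the things on the bench as they are.

Things in the scene. Friction and masses are not known exactly. Their poses are not given: they have to be found in the camera images.
- blender: paddle blender, stainless box with control panel, fixed: 226 mm deep (x -88 to 138), 200 mm wide, flat deck and rim 165 mm above the bench. Origin on the bench under the housing; x points from the door to the back, z up. Before the deck is the paddle chamber, open at the top, 27 mm deep (x -115 to -88), 188 mm wide, between deck and door
- door: closed, fixed door of the blender, 22 mm thick, 196 mm wide, its flat top level with the deck; origin at the middle of its underside, axes as the blender's
- gap_edge (a point): point in the middle of the door's top inner edge (on the rim, 165 mm above the bench): the door's inner face is the plane x = 0 of this frame, the gap is on its +x side; x towards the back of the blender, y along the gap, z up
- chamber (a point): middle of the deck's front edge, 27 mm behind the door's inner face. In the chamber stand two aluminium paddles side by side (tops 11 mm below the rim, 8 mm thick, together 148 mm wide). The gap between paddles and door is 8.5 to 15 mm at the start, alike over its width, and is not measured. The paddles are sprung, yielding 1 mm per 9 N; polished, friction about 0.3
- adjuster_grip (a point): middle of the round black adjuster knob (42 mm across, 36 mm high, no pointer), 30 mm above the deck, 110 mm behind the door's inner face, on its upright turning axis. Turned clockwise seen from above it moves the paddles to the door, 8 mm per rad; it is stiff (0.16 N m) and stays where left; a nip of 6 N adds about 0.05 N m. 0.4 to 1.3 rad are needed
- gauge_grip (a point): thin feeler gauge, the tool (0.14 to 0.19 kg): middle of its flat black upright grip, 14 (x) by 24 (y) by 50 mm high. 33 mm below this point is the underside of its cross-bar (80 mm along x, 28 along y, 6 thick); below that the steel blade, 6 mm thick (x), 40 wide (y), 60 long, the last 14 mm tapering to 2 mm. z up. A half turn about z makes no difference
- thick_grip (a point): the other gauge, not used: the same but with a 10 mm blade and a round grip 22 mm across; middle of its grip. Stays in the stand
- stand: wooden block stand on the bench, fixed, 215 mm (x) by 75 mm (y) by 75 mm high, with two slots; origin under its centre. Gauges stand in it with the cross-bar resting on its top, along its x
- stand_hole0 (a point): mouth of the slot at the stand's -x end: 13.5 mm (x) by 48.5 mm (y), 65 mm deep; point at its centre on the stand's top face, axes as the stand's
- stand_hole1 (a point): the same for the slot at the +x end, 100 mm away
- rack: white tube rack with capped tubes, fixed, 200 x 75 mm, 111 mm high; origin under its centre; stands on the side of the blender away from the stand
- dish: culture dish of cream agar, 90 mm across, 15 mm high, loose; origin under its centre
- dish_b: another such dish
- jar: glass jar with black cap, 64 mm across, 85 mm high, loose; origin under its centre
- flask: glass bottle with blue cap, 68 mm across, 160 mm high, loose; origin under its centre
There are look-alikes about, which are no part of the job. Leave any red look-alike of the part that bears gauge_grip alone.

How it is judged (in metres and radians):
On the way, in this order (a step that is already met when the one before it is completed fails the run):
1. the gauge's blade is fully down in the gap, cross-bar on the rim (z of gauge_grip in the frame of gap_edge below 0.038 m and x of gauge_grip in the frame of gap_edge between 0 and 0.02 m and y of gauge_grip in the frame of gap_edge between -0.04 and 0.04 m and angle between gauge_grip's own z axis and vertical below 0.12 rad), for 0.2 s.
2. with the hand off gauge and knob, the blade is lightly nipped between paddles and door (up to 12 N) (all of step 1 and contact force between each of the arm, the fingers and gauge below 0.05 N and contact force between the fingers and blender below 0.05 N and contact force between gauge and door between 1.5 and 12 N and contact force between gauge and blender between 1.5 and 16 N), for 0.3 s.
3. the gauge is drawn up by the fingers, at least 12 mm and still in the gap, against the drag of the same light nip (contact force between the fingers and gauge above 1 N and contact force between gauge and door between 1 and 18 N and contact force between gauge and blender between 1.2 and 15 N and z of gauge_grip in the frame of gap_edge between 0.045 and 0.085 m and angle between gauge_grip's own z axis and vertical below 0.12 rad), for 0.15 s.
At the end, for the whole second after the job is handed in: the thin gauge stands at rest in the free slot of the wooden stand: grip within 12 mm of over the slot's centre, cross-bar down on the stand's top within about 5 mm, upright within 0.1 rad, released (((horizontal distance between gauge_grip and stand_hole0 below 0.012 m and z of gauge_grip in the frame of stand_hole0 between 0.028 and 0.037 m) or (horizontal distance between gauge_grip and stand_hole1 below 0.012 m and z of gauge_grip in the frame of stand_hole1 between 0.028 and 0.037 m)) and angle between gauge_grip's own z axis and vertical below 0.1 rad and linear speed of gauge below 0.02 m/s); the robot touches nothing.
It fails at once if the gauge is forced: more than 35 N between it and the door or the blender (contact force between gauge and door above 35 N or contact force between gauge and blender above 35 N).
It fails at once if the other gauge is disturbed (moved over 15 mm) (distance of thick_grip from where it was at the start of the episode above 0.015 m).
It fails at once if a dish, the jar or the bottle is pushed about (over 30 mm) (distance of any of dish, dish_b, jar, flask from where it was at the start of the episode above 0.03 m).
It also fails if it takes over 72 s, if anything falls off the work surface, if the arm or the gripper's body presses on something with over 40 N, if the wrist force passes 120 N, or if a joint passes its speed limit or range.

ROBOT

A 6-joint arm with a two-finger parallel gripper is mounted at the origin on the work surface. World frame = base frame: x ahead of the robot, y to its left, z up, the work surface at z = 0. Lengths are in mm, angles in degrees, forces in N, time in s.
With the tool pointing down it reaches from about 325 to 925 mm from the base axis. Payload 3.1 kg.
Tool frame: the origin (TCP) lies at the very end of the fingers, on their centre line; the grasp point (between the pads) lies 19 mm behind it (bot.grasp_offset is the distance from the TCP to the grasp point, in mm); z points along the fingers, y is the line along which they close (so a half turn about z gives the same grasp; the last joint's range is limited). The gripper opens to 85 mm and grips with 20 to 120 N. Pads are 22 mm wide; open, the fingers measure 114 mm over their backs; the gripper's body (76 mm by 85 mm) begins 54 mm behind the grasp point. The pads swing forward as they close: fully open they stand 13 mm farther back than shut.
Start: joints at [-80.111, 12.427, 92.441, -0, 75.132, -6.429], TCP at [175.625, -599.829, 231.3] pointing down, gripper open.
Joint ranges: [-157.48, 157.48], [-44.54, 120.13], [17.64, 146.25], [-64.5, 244.5], [7.68, 150.69], [-147.95, 147.95]. Speed limits (degrees/s): [159.86, 159.86, 180, 180, 180, 180].

INTERFACE

Orientations are given as a 3x3 rotation matrix whose columns are the frame's x, y, z axes.
In Python, from station import bot gives the robot as it stands. The module is installed in compiled form; this text tells all that it offers.
- The arm moves only by the tool play_rows, never from a script. Its argument "rows" is a list of rows, each a list of 2 entries, a list of its own where there are three numbers: the shift along the tool's x, y, z in cm, then the turn, a rotation vector about the tool's x, y, z in rad. A call has 1 to 12 rows; each row is the pose to reach, as a shift and turn from the pose commanded when the call began, along the tool's axes at that moment; what a row does not reach only later rows make up. A row lasts 1/8 s, in which the tool goes at most 62.5 mm and 10.7 degrees, less where a joint would pass 70% of its speed; a pose out of reach is approached as far as the arm can. A call with a gripper value outside its range is refused whole. "claw" is the closure, from -1 (fully open) to 1 (shut), set as the call begins (left out, the last holds). The fingers move at their own pace and stop on an object; "squeeze" is the grip in N (left out, the last holds). Time passes only in rows, so rows that repeat a pose let the fingers close. It gives the time, the measured TCP pose, the force and the opening at its end, in the units of the state.
- bot.get_obs(): the state, without advancing time (a new reading comes with each control period).
- bot.snapshot(name): name is "side" or "top"; returns the picture (384x512x3 uint8, blue, green, red); there is no depth.
- bot.camera_model(name): a dict with "mtx" (3x3 intrinsics, pixels), "T" (4x4, takes a point from camera to world coordinates). Camera axes: x right, y up, looking along -z (the intrinsics and any distortion apply to the point x, -y, -z); pixel columns grow to the right and rows downward; lengths in mm; the calibration is good to about 2 mm. A picture is of the moment at which its call begins. camera_model takes no time and is no camera call.
- bot.sign_off(): hands the job in, once; it reports no verdict.
The state is a dict: "time": time; "q": joint angles; "qvel": joint speeds; "joint_torque": joint torques, N m; "ee_pos": TCP position; "tool_rot": TCP orientation; "ft_force": force on the tool from outside, world axes, zero at the start; "moment": the same for the moment, N m; "gripper_width": finger opening in mm.
Only numpy, scipy, OpenCV 4.12 (cv2) and the standard library are available. Lean on these libraries where they do the work, as an engineer would, in place of code of your own. Each camera call takes 0.05 s, during which the arm holds its last target. There are 200 camera calls.

## Working session

There is one attempt and no reset: what is moved stays moved. The work goes in short steps, Python scripts to look and compute and a tool call to move; the robot and the scene stay as the last step left them, time stands still between calls to the robot, and variables do not carry over. Pictures are saved under pics/ and viewed, on a budget of 10 in all, crops included, one or two more only if the job needs it, and the job is handed in when it is done.

Besides the shell and the picture viewer there is one more tool, called after ">>>" by a JSON object that holds its "op" and its "data", one argument or row to a line. play_rows: Moves the arm, as the interface text tells. Its arguments: {"type":"object","properties":{"rows":{"type":"array","items":{"type":"array"}},"claw":{"type":"number"},"squeeze":{"type":"number"}},"required":["rows"]}

```bash
mkdir -p pics; python3 - <<'E'
from station import bot
import cv2,numpy as np
for n in("top","side"):
    cv2.imwrite(f"pics/{n}0.png",cv2.resize(bot.snapshot(n),(800,600),interpolation=cv2.INTER_CUBIC)); m=bot.camera_model(n); print(n,m["mtx"],np.round(m["T"],3),[k for k in m])
o=bot.get_obs();print(o)
E
```

```text
top [[470.94953845   0.         255.39353223]
 [  0.         470.94953845 191.44066115]
 [  0.           0.           1.        ]] [[-2.700000e-02  9.870000e-01 -1.590000e-01  2.011000e+02]
 [-1.000000e+00 -2.800000e-02 -3.000000e-03 -6.374400e+01]
 [-8.000000e-03  1.590000e-01  9.870000e-01  1.580729e+03]
 [ 0.000000e+00  0.000000e+00  0.000000e+00  1.000000e+00]] ['mtx', 'T']
side [[488.13636459   0.         253.50178928]
 [  0.         488.13636459 193.07483034]
 [  0.           0.           1.        ]] [[-9.90000e-01  8.00000e-02 -1.20000e-01  3.12878e+02]
 [-1.44000e-01 -5.65000e-01  8.12000e-01  9.23635e+02]
 [-3.00000e-03  8.21000e-01  5.71000e-01  8.25043e+02]
 [ 0.00000e+00  0.00000e+00  0.00000e+00  1.00000e+00]] ['mtx', 'T']
{'time': 0.1, 'q': array([-8.01089840e+01,  1.24731876e+01,  9.25216579e+01, -3.97682537e-04,
        7.51325489e+01, -6.42896696e+00]), 'qvel': array([-0.00340445, -0.11577827, -0.22196266, -0.01073109, -0.04347083,
        0.02386269]), 'joint_torque': array([-3.50553346e-04, -3.98075366e+01, -3.04969954e+01, -1.18057810e-04,
        4.26744475e-03, -9.46157371e-06]), 'ee_pos': array([ 175.51118069, -599.06676461,  230.06908134]), 'tool_rot': array([[ 9.59706891e-01,  2.81002728e-01, -3.88540871e-04],
       [ 2.81002892e-01, -9.59704424e-01,  2.18924761e-03],
       [ 2.42300157e-04, -2.21021712e-03, -9.99997528e-01]]), 'ft_force': array([-0.02618884,  0.14660812,  0.72336371]), 'moment': array([ 0.07367128, -0.0556888 , -0.03733714]), 'gripper_width': 85.35892721069196}
```

View pics/top0.png

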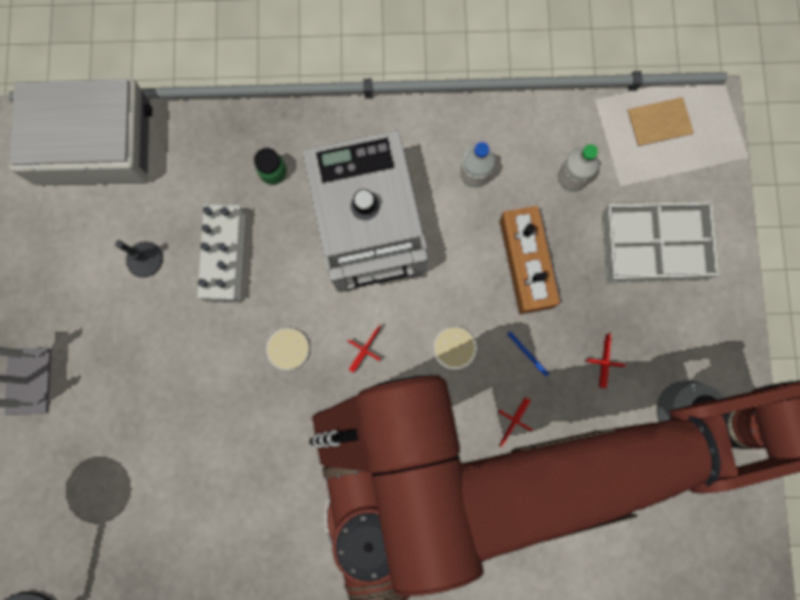

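View pics/side0.png

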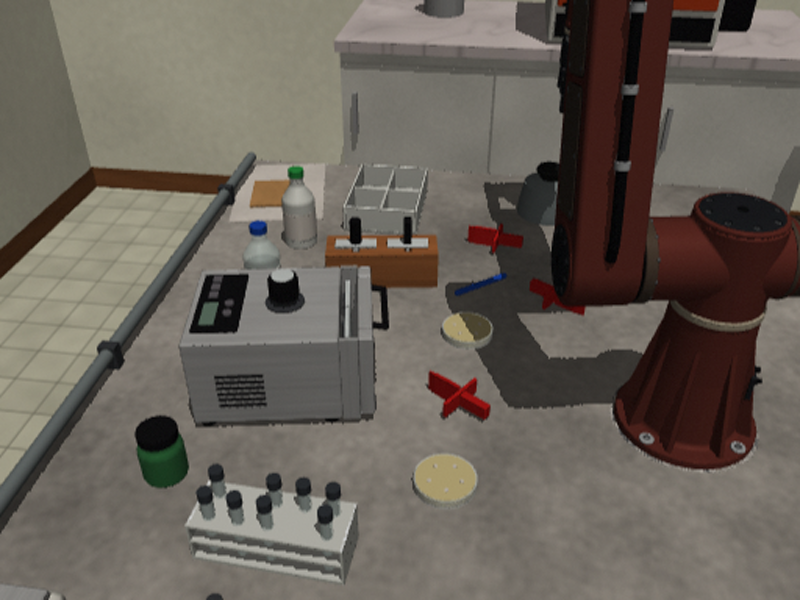

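The top picture shows the stand at (530,260), with gauges at (527,230) and (540,278). The blender is at (370,210) with its knob at (365,203). In the side picture the gauges are at (355,230) and (407,228). 

The candidates are these two black-gripped gauges. The red crosses at top (367,348), (605,362) and (515,420) are look-alikes to leave alone. A close crop should tell the flat grip from the round one.

```bash
python3 - <<'E'
from station import bot
import cv2,numpy as np
def crop(im,u,v,w,h,W,H):
    return cv2.resize(im[v:v+h,u:u+w],(W,H),interpolation=cv2.INTER_CUBIC)
t=bot.snapshot("top");s=bot.snapshot("side")
cv2.imwrite("pics/t.png",t);cv2.imwrite("pics/s.png",s)
a=crop(t,190,80,90,110,360,440)   # x4  blender
b=crop(t,310,125,55,80,440,640)[:600] # x8 
cv2.imwrite("pics/c1.png",np.hstack([np.vstack([a,np.zeros((160,360,3),np.uint8)]),b]))
a=crop(s,205,130,80,60,640,480)
cv2.imwrite("pics/c2.png",a)
E
```

```text
(no output)
```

View pics/c1.png

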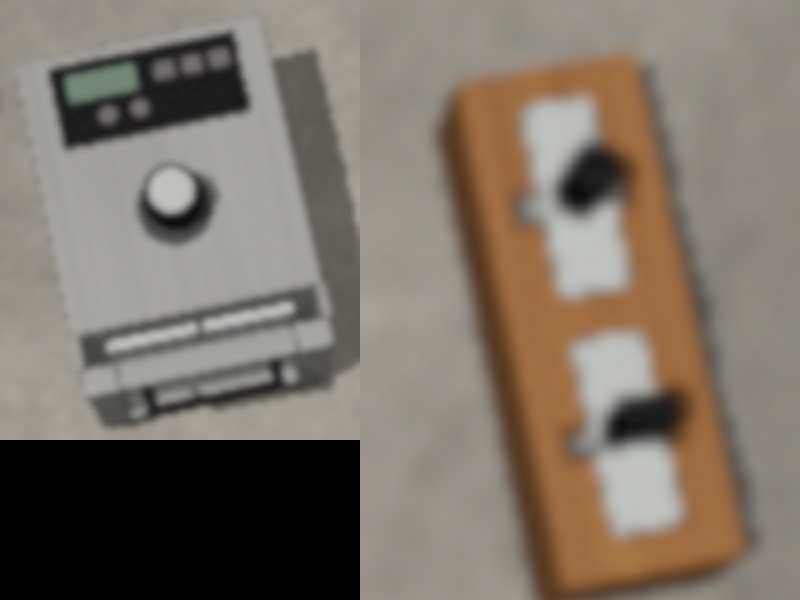

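View pics/c2.png

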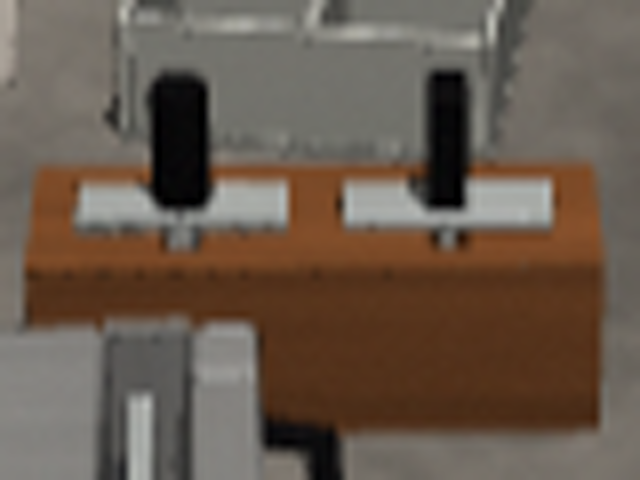

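The near (−x) gauge is the thin one with the flat grip, at side crop (447,140) and top crop (645,418). The far one is round and thick. Next is a fine crop of the chamber for the pose fit.

```bash
python3 - <<'E'
import cv2,numpy as np
t=cv2.imread("pics/t.png");s=cv2.imread("pics/s.png")
def crop(im,u,v,w,h,k): return cv2.resize(im[v:v+h,u:u+w],(w*k,h*k),interpolation=cv2.INTER_CUBIC)
a=crop(t,205,142,75,45,8) ; b=crop(s,110,160,150,60,5)
im=np.zeros((600,800,3),np.uint8); im[:300,:600][:a.shape[0],:a.shape[1]]=a[:300]; im[300:600,:750]=b
cv2.imwrite("pics/c3.png",im)
E
```

```text
(no output)
```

View pics/c3.png

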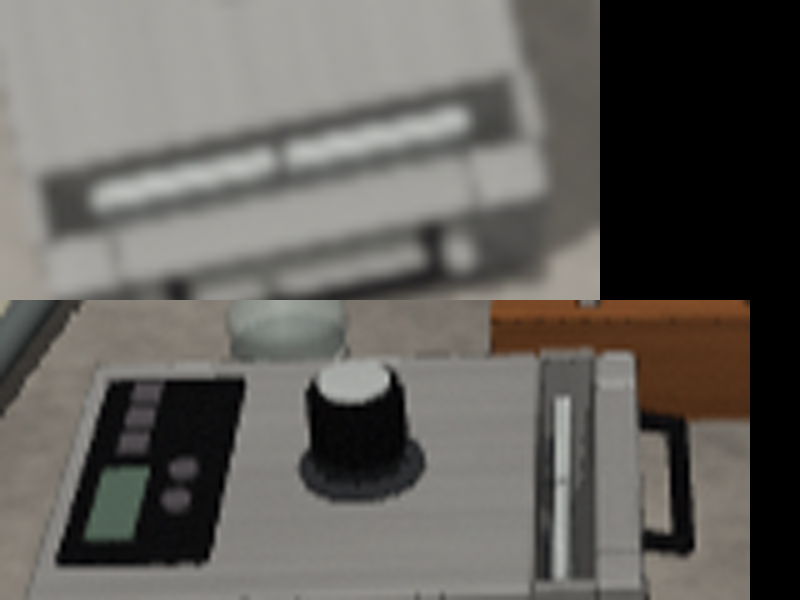

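The top crop (8×, offset 205,142) shows the chamber corners at (42,180), (515,75), (50,240) and (522,138). The side crop (5×, offset 110,160) shows them at (540,360), (597,357), (535,582) and (597,582), with the knob top at (353,381). I'll fit the poses from these.

```bash
cat > h.py <<'E'
from station import bot
import numpy as np
from scipy.optimize import least_squares
def proj(n,P):
    m=bot.camera_model(n);P=np.atleast_2d(P);T=m["T"]
    c=(P-T[:3,3])@T[:3,:3]; c=c*[1,-1,-1]; p=c@m["mtx"].T; return p[:,:2]/p[:,2:]
def full(p,k,u,v): return (np.array(p,float)+.5)/k-.5+[u,v]
def fit(obs,x0,zo):  # obs: list (cam, px, local xyz)
    def w(x,L): c,s=np.cos(x[2]),np.sin(x[2]); return np.array([x[0]+c*L[0]-s*L[1],x[1]+s*L[0]+c*L[1],zo+L[2]])
    f=lambda x: np.concatenate([proj(n,w(x,L))[0]-p for n,p,L in obs])
    r=least_squares(f,x0,x_scale=[100,100,.3],loss="soft_l1"); return r.x,np.round(f(r.x).reshape(-1,2),2)
E
python3 - <<'E'
from h import *
T=lambda x,y:full((x,y),8,205,142); S=lambda x,y:full((x,y-300),5,110,160); A=lambda x,y:full((x,y),4,190,80)
bt=[("top",T(42,180),(27,94,0)),("top",T(515,75),(27,-94,0)),("top",T(50,240),(0,94,0)),("top",T(522,138),(0,-94,0)),
 ("top",T(548,190),(-22,-98,0)),("top",T(50,297),(-22,98,0)),("top",A(172,190),(110,0,48)),("top",A(18,68),(253,100,0)),("top",A(258,18),(253,-100,0))]
bs=[("side",S(540,360),(27,-94,0)),("side",S(597,357),(0,-94,0)),("side",S(535,582),(27,94,0)),("side",S(597,582),(0,94,0)),("side",S(635,353),(-22,-98,0)),("side",S(353,381),(110,0,48)),("side",S(100,362),(253,-100,0))]
x0=[480,0,.2]
for o in(bt,bs,bt+bs):
    x,r=fit(o,x0,165);print("blender",np.round(x[:2],1),np.degrees(x[2]),r.tolist())
B=lambda x,y:full((x-360,y),8,310,125); C=lambda x,y:full((x,y),8,205,130)
gt=[("top",B(*p),L) for p,L in zip([(570,343),(645,330),(685,527),(612,538)],[(40,14,6),(40,-14,6),(-40,-14,6),(-40,14,6)])]+[("top",B(670,408),(0,0,58))]
gs=[("side",C(345,182),(40,-14,6)),("side",C(550,182),(-40,-14,6)),("side",C(447,72),(0,0,58))]
kt=[("top",B(*p),L) for p,L in zip([(522,105),(595,95),(630,290),(560,298)],[(40,14,6),(40,-14,6),(-40,-14,6),(-40,14,6)])]
st=[("top",B(*p),L) for p,L in zip([(637,58),(750,550),(458,95)],[(107.5,-37.5,0),(-107.5,-37.5,0),(107.5,37.5,0)])]
for n,o in(("thin t",gt),("thin s",gs),("thin",gt+gs),("thick",kt),("stand",st)):
    x,r=fit(o,[480,-300,.2],75);print(n,np.round(x[:2],1),np.degrees(x[2]),r.tolist())
E
```

```text
blender [511.2 -16. ] 10.910092681889699 [[-0.75, -0.33], [-0.25, -0.13], [0.01, 0.57], [0.81, 0.33], [0.41, 0.38], [0.18, 0.61], [-0.16, 0.18], [-1.26, -0.94], [0.71, -1.62]]
blender [510.8 -11.6] 10.625658337907096 [[0.49, -0.5], [-0.24, -0.16], [-0.09, 0.34], [-0.3, 0.01], [0.82, -0.41], [0.28, 0.3], [-0.97, 0.04]]
blender [511.3 -14.6] 10.811264042007563 [[-1.19, -0.4], [-0.67, -0.11], [-0.45, 0.5], [0.37, 0.36], [-0.05, 0.41], [-0.3, 0.54], [-0.56, 0.15], [-1.57, -1.04], [0.42, -1.61], [0.44, -1.1], [-0.31, -0.78], [0.13, -0.45], [-0.11, -0.81], [0.73, -1.04], [0.42, -0.31], [-0.91, -0.41]]
thin t [ 476.6 -344. ] 8.242997878911831 [[0.85, 0.15], [-0.06, 0.33], [-0.1, -0.36], [0.49, -0.26], [-2.03, 0.14]]
thin s [ 478.2 -339.5] 7.626232406257087 [[-0.42, -0.3], [0.31, -0.23], [0.09, 0.56]]
thin [ 477.4 -343.2] 8.579391798597793 [[0.53, -0.02], [-0.4, 0.11], [-0.29, -0.61], [0.31, -0.47], [-2.3, -0.08], [-0.02, -0.77], [0.65, -0.91], [0.55, -0.01]]
thick [ 575.7 -327.7] 7.166311314516134 [[0.46, 0.37], [-0.25, 0.35], [-0.23, -0.5], [0.05, -0.22]]
stand [ 524.1 -336.8] 9.541540219076902 [[-0.26, -0.3], [0.37, 1.35], [-0.11, -0.66]]
```

```bash
cat >> h.py <<'E'
def rel(p0,psi0,p1,psi1):
    s=np.radians(psi0);R=np.array([[-np.sin(s),np.cos(s),0],[np.cos(s),np.sin(s),0],[0,0,-1.]]).T
    return np.round(R.T@(np.array(p1)-p0)/10,3).tolist(), round(-np.radians(psi1-psi0),4)
E
python3 -c "
from h import *
print(rel([175.625,-599.829,231.3],-73.68,[477.5,-342,190],8.7))"
```

```text
([36.216, -16.261, 4.13], np.float64(-1.4378))
```

>>> {"op": "play_rows", "data": {
  "rows": [
    [[36.22, -16.26, 0], [0, 0, -1.438]],
    [[36.22, -16.26, 0], [0, 0, -1.438]],
    [[36.22, -16.26, 0], [0, 0, -1.438]],
    [[36.22, -16.26, 0], [0, 0, -1.438]],
    [[36.22, -16.26, 0], [0, 0, -1.438]],
    [[36.22, -16.26, 0], [0, 0, -1.438]],
    [[36.22, -16.26, 0], [0, 0, -1.438]],
    [[36.22, -16.26, 0], [0, 0, -1.438]],
    [[36.22, -16.26, 4.13], [0, 0, -1.438]],
    [[36.22, -16.26, 4.13], [0, 0, -1.438]],
    [[36.22, -16.26, 4.13], [0, 0, -1.438]]
  ],
  "claw": 0
}}

```text
time: 1.58
ee_pos: [477.6, -342.2, 190.5]
tool_rot: [[-0.151, 0.988, 0.0], [0.988, 0.151, -0.0], [-0.0, 0.0, -1.0]]
ft_force: [0.7, -0.0, 0.1]
gripper_width: 42.8
```

```bash
python3 - <<'E'
from h import *
import cv2
t=bot.snapshot("top");s=bot.snapshot("side")
def crop(im,u,v,w,h,k): return cv2.resize(im[v:v+h,u:u+w],(w*k,h*k),interpolation=cv2.INTER_CUBIC)
im=np.zeros((600,800,3),np.uint8); im[:,:400]=crop(t,310,100,80,120,5);im[:,400:]=crop(s,200,60,80,120,5)
cv2.imwrite("pics/h1.png",im);o=bot.get_obs();print(o["ee_pos"],o["gripper_width"],o["ft_force"],o["q"],o["tool_rot"].round(3).tolist())
E
```

```text
[ 478.27552906 -342.92869426  191.80412502] 42.518504866809074 [-0.28253545  0.23556729  0.52149188] [-4.24728969e+01  1.00154377e+01  9.96694122e+01  1.66143182e-03
  7.01523860e+01 -5.11603218e+01] [[-0.151, 0.989, 0.002], [0.989, 0.151, -0.002], [-0.002, 0.002, -1.0]]
```

View pics/h1.png

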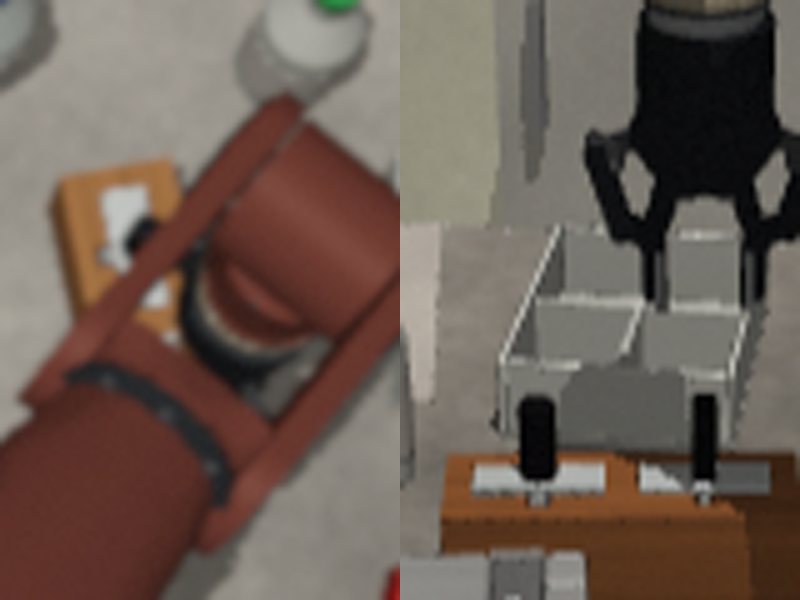

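The gripper sits centred over the thin gauge: the fingers are at crop x 655 and 752, and the grip is at 705. I'll go down and close.

>>> {"op": "play_rows", "data": {
  "rows": [
    [[0, 0, 3], [0, 0, 0]],
    [[0, 0, 6], [0, 0, 0]],
    [[0, 0, 8], [0, 0, 0]],
    [[0, 0, 9.5], [0, 0, 0]],
    [[0, 0, 10.1], [0, 0, 0]],
    [[0, 0, 10.1], [0, 0, 0]],
    [[0, 0, 10.1], [0, 0, 0]]
  ]
}}

```text
time: 2.55
ee_pos: [478.2, -342.6, 90.1]
tool_rot: [[-0.151, 0.988, 0.001], [0.988, 0.151, -0.001], [-0.001, 0.001, -1.0]]
ft_force: [0.4, -0.0, 0.2]
gripper_width: 43.0
```

>>> {"op": "play_rows", "data": {
  "rows": [
    [[0, 0, 0], [0, 0, 0]],
    [[0, 0, 0], [0, 0, 0]],
    [[0, 0, 0], [0, 0, 0]],
    [[0, 0, 0], [0, 0, 0]],
    [[0, 0, 0], [0, 0, 0]]
  ],
  "claw": 1,
  "squeeze": 40
}}

```text
time: 3.18
ee_pos: [478.1, -342.4, 89.8]
tool_rot: [[-0.151, 0.988, 0.001], [0.988, 0.151, -0.001], [-0.001, 0.001, -1.0]]
ft_force: [0.5, 0.1, 4.3]
gripper_width: 13.3
```

```bash
python3 -c "
from h import *
print(rel([477.5,-342,269],8.7,[515.2,-13.2,259],10.8))"
```

```text
([31.931, 8.7, 1.0], np.float64(-0.0367))
```

>>> {"op": "play_rows", "data": {
  "rows": [
    [[0, 0, -1], [0, 0, 0]],
    [[0, 0, -3], [0, 0, 0]],
    [[0, 0, -6], [0, 0, 0]],
    [[0, 0, -10], [0, 0, 0]],
    [[0, 0, -14], [0, 0, 0]],
    [[0, 0, -18], [0, 0, 0]],
    [[0, 0, -18], [0, 0, 0]],
    [[0, 0, -18], [0, 0, 0]]
  ]
}}

```text
time: 4.18
ee_pos: [477.0, -341.6, 268.5]
tool_rot: [[-0.151, 0.988, -0.001], [0.988, 0.151, 0.001], [0.001, -0.001, -1.0]]
ft_force: [-0.2, 0.1, -1.4]
gripper_width: 14.1
```

>>> {"op": "play_rows", "data": {
  "rows": [
    [[4, 1, 0], [0, 0, -0.005]],
    [[9, 2.5, 0], [0, 0, -0.01]],
    [[14, 4, 0], [0, 0, -0.02]],
    [[19, 5.5, 0], [0, 0, -0.03]],
    [[24, 7, 0], [0, 0, -0.037]],
    [[29, 8, 0], [0, 0, -0.037]],
    [[31.9, 8.7, 0], [0, 0, -0.037]],
    [[31.9, 8.7, 1], [0, 0, -0.037]],
    [[31.9, 8.7, 1], [0, 0, -0.037]],
    [[31.9, 8.7, 1], [0, 0, -0.037]],
    [[31.9, 8.7, 1], [0, 0, -0.037]]
  ]
}}

```text
time: 5.55
ee_pos: [515.3, -14.5, 259.0]
tool_rot: [[-0.186, 0.982, -0.0], [0.982, 0.186, -0.0], [-0.0, -0.0, -1.0]]
ft_force: [0.5, 0.3, -0.7]
gripper_width: 13.4
```

```bash
python3 - <<'E'
from h import *
import cv2
t=bot.snapshot("top");s=bot.snapshot("side")
cv2.imwrite("pics/h2s.png",s)
def crop(im,u,v,w,h,k): return cv2.resize(im[v:v+h,u:u+w],(w*k,h*k),interpolation=cv2.INTER_CUBIC)
cv2.imwrite("pics/h2.png",crop(s,185,120,80,60,10));
F=[]
for i in range(8):
    o=bot.get_obs();F.append(np.r_[o["ee_pos"],o["ft_force"],o["moment"]])
print(np.mean(F,0).round(3),o["q"])
# predicted pixel positions in the crop (x10)
e=np.array([511,-14.,165]);a=np.radians(10.8);ex=np.array([np.cos(a),np.sin(a),0]);ey=np.array([-ex[1],ex[0],0])
g=np.array([515.2,-13.2,278-33.])
for n,P in [("blade tip",g-[0,0,60]),("edge mid",e),("edge -20y",e-20*ey),("gap4.3",e+4.3*ex),("bar +x",g+40*ex),("bar-x",g-40*ex)]:
    print(n,((proj("side",P)[0]-[185,120]+.5)*10-.5).round(0))
E
```

```text
[ 5.15393e+02 -1.42440e+01  2.59242e+02 -2.19000e-01 -2.00000e-01
 -2.43200e+00  3.00000e-03  4.20000e-02 -2.80000e-02] [-9.38421103e+00 -2.40571140e+00  1.05348971e+02 -3.19709276e-03
  7.70343597e+01 -2.01427066e+01]
blade tip [422. 649.]
edge mid [443. 718.]
edge -20y [443. 671.]
gap4.3 [425. 719.]
bar +x [238. 435.]
bar-x [588. 426.]
```

View pics/h2.png

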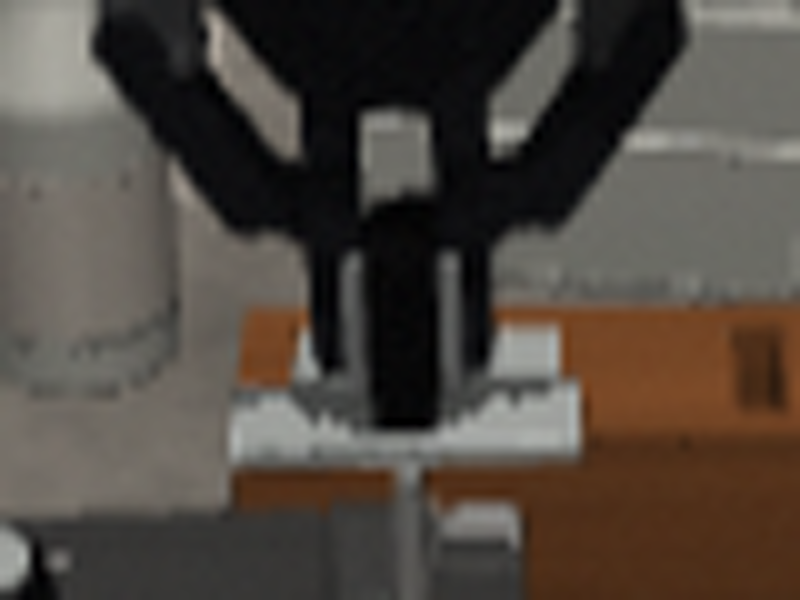

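The bar ends are at crop (232,435) and (581,430), about 6 px left of the prediction, so the blade is about 1.5 mm too far in +x. I'll check the blade tip against the door edge in a lower crop of the same picture.

```bash
python3 - <<'E'
import cv2
s=cv2.imread("pics/h2s.png");cv2.imwrite("pics/h3.png",cv2.resize(s[165:225,190:250],(600,600),interpolation=cv2.INTER_CUBIC))
E
```

```text
(no output)
```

View pics/h3.png

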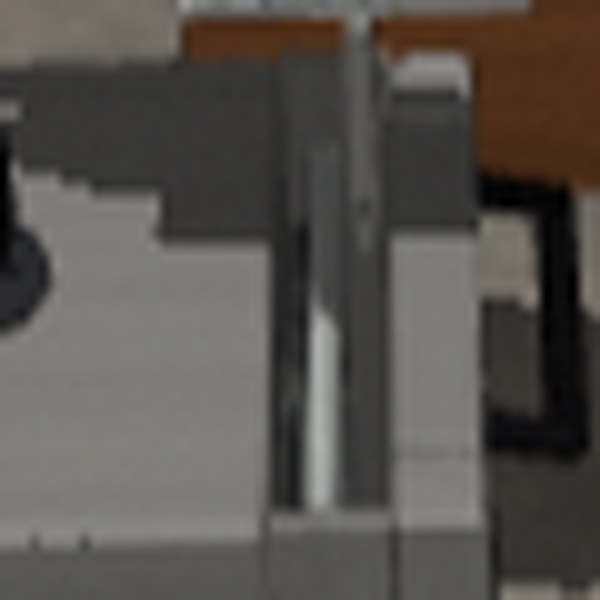

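The blade tip is at crop (366,240), the door's inner edge at x 388 and the paddle face at about 338. So the tip is about 4.5 mm from the door with a gap of about 10.5 mm. I'll lower it gently.

>>> {"op": "play_rows", "data": {
  "rows": [
    [[0, 0, 0.8], [0, 0, 0]],
    [[0, 0, 1.6], [0, 0, 0]],
    [[0, 0, 2.2], [0, 0, 0]],
    [[0, 0, 2.8], [0, 0, 0]],
    [[0, 0, 3.3], [0, 0, 0]],
    [[0, 0, 3.8], [0, 0, 0]],
    [[0, 0, 3.8], [0, 0, 0]],
    [[0, 0, 3.8], [0, 0, 0]]
  ]
}}

```text
time: 6.65
ee_pos: [515.4, -13.5, 221.2]
tool_rot: [[-0.188, 0.982, 0.0], [0.982, 0.188, -0.0], [-0.0, 0.0, -1.0]]
ft_force: [0.1, -0.4, -2.1]
gripper_width: 13.8
```

>>> {"op": "play_rows", "data": {
  "rows": [
    [[0, 0, 0.5], [0, 0, 0]],
    [[0, 0, 1], [0, 0, 0]],
    [[0, 0, 1.5], [0, 0, 0]],
    [[0, 0, 2], [0, 0, 0]],
    [[0, 0, 2.5], [0, 0, 0]],
    [[0, 0, 3], [0, 0, 0]],
    [[0, 0, 3.5], [0, 0, 0]],
    [[0, 0, 3.8], [0, 0, 0]],
    [[0, 0, 3.8], [0, 0, 0]],
    [[0, 0, 3.8], [0, 0, 0]]
  ]
}}

```text
time: 7.9
ee_pos: [515.4, -13.5, 183.2]
tool_rot: [[-0.188, 0.982, 0.0], [0.982, 0.188, -0.0], [-0.0, 0.0, -1.0]]
ft_force: [-0.0, 0.1, -1.3]
gripper_width: 13.4
```

>>> {"op": "play_rows", "data": {
  "rows": [
    [[0, 0, 0.1], [0, 0, 0]],
    [[0, 0, 0.2], [0, 0, 0]],
    [[0, 0, 0.3], [0, 0, 0]],
    [[0, 0, 0.35], [0, 0, 0]],
    [[0, 0, 0.35], [0, 0, 0]],
    [[0, 0, 0.35], [0, 0, 0]]
  ]
}}

```text
time: 8.65
ee_pos: [515.4, -13.6, 179.8]
tool_rot: [[-0.188, 0.982, 0.0], [0.982, 0.188, -0.0], [-0.0, 0.0, -1.0]]
ft_force: [-0.1, 0.8, 1.0]
gripper_width: 13.8
```

>>> {"op": "play_rows", "data": {
  "rows": [
    [[0, 0, 0.05], [0, 0, 0]],
    [[0, 0, 0.08], [0, 0, 0]],
    [[0, 0, 0.08], [0, 0, 0]],
    [[0, 0, 0.08], [0, 0, 0]]
  ]
}}

```text
time: 9.15
ee_pos: [515.7, -13.6, 179.7]
tool_rot: [[-0.188, 0.982, 0.001], [0.982, 0.188, -0.0], [-0.0, 0.001, -1.0]]
ft_force: [-0.9, -0.0, 4.8]
gripper_width: 13.8
```

The bar sits on the rim at about 6 N. Now I'll release, rise and go over to the knob.

>>> {"op": "play_rows", "data": {
  "rows": [
    [[0, 0, 0], [0, 0, 0]],
    [[0, 0, 0], [0, 0, 0]],
    [[0, 0, 0], [0, 0, 0]],
    [[0, 0, -1], [0, 0, 0]],
    [[0, 0, -3], [0, 0, 0]],
    [[0, 0, -6], [0, 0, 0]],
    [[0, 0, -8], [0, 0, 0]],
    [[0, 4, -8], [0, 0, 0]],
    [[0, 8, -8], [0, 0, 0]],
    [[0, 10.6, -8], [0, 0, 0]],
    [[0, 10.6, -8], [0, 0, 0]]
  ],
  "claw": -0.2
}}

```text
time: 10.52
ee_pos: [620.7, 6.6, 259.1]
tool_rot: [[-0.189, 0.982, 0.001], [0.982, 0.189, -0.0], [-0.0, 0.001, -1.0]]
ft_force: [0.3, -0.9, -0.1]
gripper_width: 51.1
```

>>> {"op": "play_rows", "data": {
  "rows": [
    [[0, 0, 0], [0, 0, 0]],
    [[0, 0, 0], [0, 0, 0]],
    [[0, 0, 3], [0, 0, 0]],
    [[0, 0, 5], [0, 0, 0]],
    [[0, 0, 7], [0, 0, 0]],
    [[0, 0, 7.6], [0, 0, 0]],
    [[0, 0, 7.6], [0, 0, 0]]
  ],
  "claw": -0.7
}}

```text
time: 11.4
ee_pos: [619.2, 6.4, 182.2]
tool_rot: [[-0.188, 0.982, -0.001], [0.982, 0.188, 0.0], [0.0, -0.001, -1.0]]
ft_force: [1.1, -0.5, -0.8]
gripper_width: 72.6
```

```bash
python3 - <<'E'
from h import *
import cv2
t=bot.snapshot("top");s=bot.snapshot("side")
def crop(im,u,v,w,h,k): return cv2.resize(im[v:v+h,u:u+w],(w*k,h*k),interpolation=cv2.INTER_CUBIC)
cv2.imwrite("pics/h4.png",crop(s,140,110,110,90,7))
o=bot.get_obs();print(o["ee_pos"],o["gripper_width"],o["ft_force"],o["moment"])
E
```

```text
[620.07801373   6.31264797 183.64066696] 72.35507569363352 [-1.3767897   0.0992308  -0.05041406] [-0.04514811  0.03564859  0.01634838]
```

View pics/h4.png

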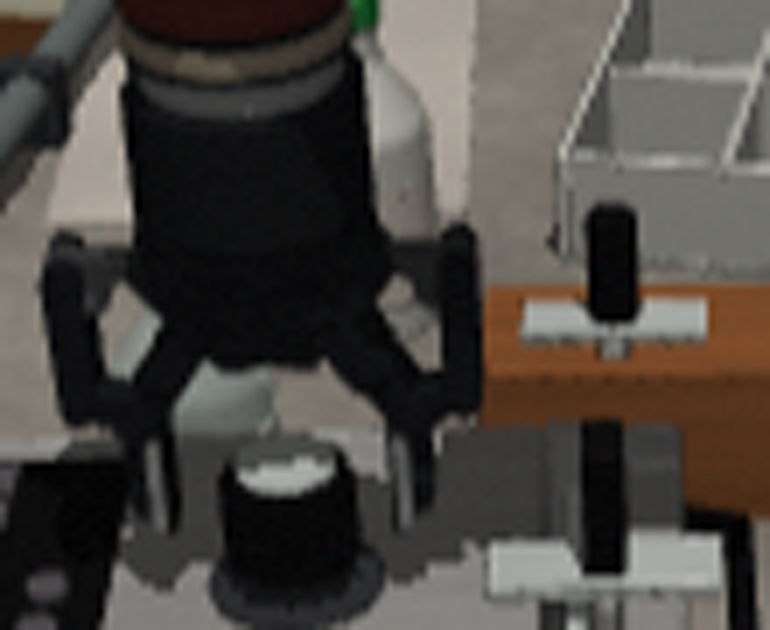

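The gauge stands upright in the gap with its bar on the rim at crop (605,565). The knob, at crop (287,520), lies centrally between the fingers. I'll grip it.

>>> {"op": "play_rows", "data": {
  "rows": [
    [[0, 0, 0], [0, 0, 0]],
    [[0, 0, 0], [0, 0, 0]],
    [[0, 0, 0], [0, 0, 0]],
    [[0, 0, 0], [0, 0, 0]],
    [[0, 0, 0], [0, 0, 0]]
  ],
  "claw": 1,
  "squeeze": 40
}}

```text
time: 12.12
ee_pos: [619.0, 6.2, 183.9]
tool_rot: [[-0.188, 0.982, -0.001], [0.982, 0.188, -0.0], [-0.0, -0.001, -1.0]]
ft_force: [-3.7, -0.8, 5.4]
gripper_width: 40.8
```

```bash
cat > r.py <<'E'
from h import *
F=[]
for i in range(10):
    bot.snapshot("top") if i%5==4 else 0
    o=bot.get_obs();F.append(np.r_[o["ee_pos"],o["ft_force"],o["moment"]])
F=np.array(F);print(np.mean(F,0).round(3),F[:,8].round(4),F[:,5].round(2),o["gripper_width"],o["q"][5],o["joint_torque"][5],o["time"])
E
python3 r.py
```

```text
[ 6.19023e+02  6.18000e+00  1.83922e+02 -3.94100e+00 -8.58000e-01
  5.85200e+00 -7.70000e-02  6.21000e-01 -6.00000e-03] [ 0.0155  0.0155  0.0155  0.0155 -0.023  -0.023  -0.023  -0.023  -0.023
 -0.0105] [5.38 5.38 5.38 5.38 6.38 6.38 6.38 6.38 6.38 5.11] 41.04778717134865 -16.72946938924784 0.007093220483511686 12.225
```

>>> {"op": "play_rows", "data": {
  "rows": [
    [[0, 0, 0], [0, 0, 0.08]],
    [[0, 0, 0], [0, 0, 0.16]],
    [[0, 0, 0], [0, 0, 0.24]],
    [[0, 0, 0], [0, 0, 0.3]]
  ]
}}

```text
time: 12.72
ee_pos: [619.4, 6.2, 183.9]
tool_rot: [[0.112, 0.994, 0.0], [0.994, -0.112, -0.001], [-0.001, 0.0, -1.0]]
ft_force: [-2.4, -1.0, 4.8]
gripper_width: 40.8
```

```bash
python3 r.py
```

```text
[ 6.19430e+02  6.19700e+00  1.83935e+02 -3.16500e+00 -5.08000e-01
  5.60200e+00 -1.49000e-01  4.93000e-01 -2.80000e-02] [ 0.1709  0.1709  0.1709  0.1709 -0.1484 -0.1484 -0.1484 -0.1484 -0.1484
 -0.2189] [4.78 4.78 4.78 4.78 6.3  6.3  6.3  6.3  6.3  5.39] 41.07442668616545 0.49096381831780755 -0.03954198444262147 12.825
```

```bash
cat > q.py <<'E'
from station import bot
import numpy as np
o=bot.get_obs();R=o["tool_rot"];print("t",round(o["time"],2),"psi",round(np.degrees(np.arctan2(R[1,1],R[0,1])),2),"Mz",o["moment"].round(3),"jt5",round(o["joint_torque"][5],4),"F",o["ft_force"].round(2),"qv5",o["qvel"][5].round(2),o["gripper_width"].round(1),o["ee_pos"].round(1))
E
```

>>> {"op": "play_rows", "data": {
  "rows": [
    [[0, 0, 0], [0, 0, 0.04]],
    [[0, 0, 0], [0, 0, 0.08]],
    [[0, 0, 0], [0, 0, 0.12]],
    [[0, 0, 0], [0, 0, 0.16]]
  ]
}}

```text
time: 13.32
ee_pos: [619.6, 6.2, 183.9]
tool_rot: [[0.268, 0.964, 0.001], [0.964, -0.268, -0.001], [-0.0, 0.001, -1.0]]
ft_force: [-3.1, -0.5, 5.5]
gripper_width: 41.0
```

```bash
python3 q.py
```

```text
Traceback (most recent call last):
  File "q.py", line 3, in <module>
    o=bot.get_obs();R=o["tool_rot"];print("t",round(o["time"],2),"psi",round(np.degrees(np.arctan2(R[1,1],R[0,1])),2),"Mz",o["moment"].round(3),"jt5",round(o["joint_torque"][5],4),"F",o["ft_force"].round(2),"qv5",o["qvel"][5].round(2),o["gripper_width"].round(1),o["ee_pos"].round(1))
                                                                                                                                                                                                                                           ^^^^^^^^^^^^^^^^^^^^^^^^
AttributeError: 'float' object has no attribute 'round'
```

>>> {"op": "play_rows", "data": {
  "rows": [
    [[0, 0, 0], [0, 0, 0.04]],
    [[0, 0, 0], [0, 0, 0.08]]
  ]
}}

```text
time: 13.58
ee_pos: [619.7, 6.1, 183.9]
tool_rot: [[0.344, 0.939, 0.001], [0.939, -0.344, -0.001], [-0.0, 0.001, -1.0]]
ft_force: [-2.1, -0.7, 6.0]
gripper_width: 40.7
```

```bash
python3 q.py
```

```text
Traceback (most recent call last):
  File "q.py", line 3, in <module>
    o=bot.get_obs();R=o["tool_rot"];print("t",round(o["time"],2),"psi",round(np.degrees(np.arctan2(R[1,1],R[0,1])),2),"Mz",o["moment"].round(3),"jt5",round(o["joint_torque"][5],4),"F",o["ft_force"].round(2),"qv5",o["qvel"][5].round(2),o["gripper_width"].round(1),o["ee_pos"].round(1))
                                                                                                                                                                                                                                           ^^^^^^^^^^^^^^^^^^^^^^^^
AttributeError: 'float' object has no attribute 'round'
```

```bash
sed -i 's/o\["gripper_width"\].round(1)/round(o["gripper_width"],1)/' q.py; python3 q.py
```

```text
t 13.57 psi -20.11 Mz [-0.118  0.379  0.115] jt5 -0.0437 F [-2.07 -0.66  5.96] qv5 18.18 40.7 [619.7   6.1 183.9]
```

>>> {"op": "play_rows", "data": {
  "rows": [
    [[0, 0, 0], [0, 0, 0.02]],
    [[0, 0, 0], [0, 0, 0.04]]
  ]
}}

```text
time: 13.82
ee_pos: [619.8, 6.1, 184.0]
tool_rot: [[0.381, 0.925, 0.001], [0.925, -0.381, -0.001], [-0.0, 0.001, -1.0]]
ft_force: [-2.7, -0.0, 5.8]
gripper_width: 40.9
```

```bash
python3 q.py
```

```text
t 13.82 psi -22.37 Mz [-0.159  0.448  0.159] jt5 0.0595 F [-2.75 -0.01  5.79] qv5 9.15 40.9 [619.8   6.1 184. ]
```

>>> {"op": "play_rows", "data": {
  "rows": [
    [[0, 0, 0], [0, 0, 0.02]],
    [[0, 0, 0], [0, 0, 0.04]]
  ]
}}

```text
time: 14.08
ee_pos: [619.8, 6.1, 183.9]
tool_rot: [[0.417, 0.909, 0.001], [0.909, -0.417, -0.001], [-0.0, 0.002, -1.0]]
ft_force: [-1.6, -0.5, 5.7]
gripper_width: 40.8
```

```bash
python3 q.py
```

```text
t 14.07 psi -24.66 Mz [-0.101  0.431  0.131] jt5 0.0594 F [-1.65 -0.49  5.67] qv5 9.07 40.8 [619.8   6.1 183.9]
```

>>> {"op": "play_rows", "data": {
  "rows": [
    [[0, 0, 0], [0, 0, 0.02]],
    [[0, 0, 0], [0, 0, 0.04]]
  ]
}}

```text
time: 14.32
ee_pos: [619.9, 6.1, 183.9]
tool_rot: [[0.453, 0.891, 0.001], [0.891, -0.453, -0.001], [-0.0, 0.002, -1.0]]
ft_force: [-2.7, -0.6, 5.7]
gripper_width: 40.8
```

```bash
python3 q.py
```

```text
t 14.32 psi -26.95 Mz [-0.142  0.44   0.132] jt5 0.0598 F [-2.72 -0.57  5.68] qv5 9.15 40.8 [619.9   6.1 183.9]
```

>>> {"op": "play_rows", "data": {
  "rows": [
    [[0, 0, 0], [0, 0, 0.02]],
    [[0, 0, 0], [0, 0, 0.04]]
  ]
}}

```text
time: 14.58
ee_pos: [619.9, 6.0, 183.9]
tool_rot: [[0.489, 0.873, 0.001], [0.873, -0.489, -0.001], [-0.0, 0.002, -1.0]]
ft_force: [-1.7, -1.6, 5.5]
gripper_width: 40.8
```

```bash
python3 q.py
```

```text
t 14.57 psi -29.25 Mz [-0.118  0.412  0.198] jt5 0.0601 F [-1.71 -1.6   5.5 ] qv5 9.09 40.8 [619.9   6.  183.9]
```

```bash
python3 - <<'E'
from h import *
import cv2
s=bot.snapshot("side");cv2.imwrite("pics/h5.png",cv2.resize(s[180:225,205:250],(600,600),interpolation=cv2.INTER_CUBIC))
E
```

```text
(no output)
```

View pics/h5.png

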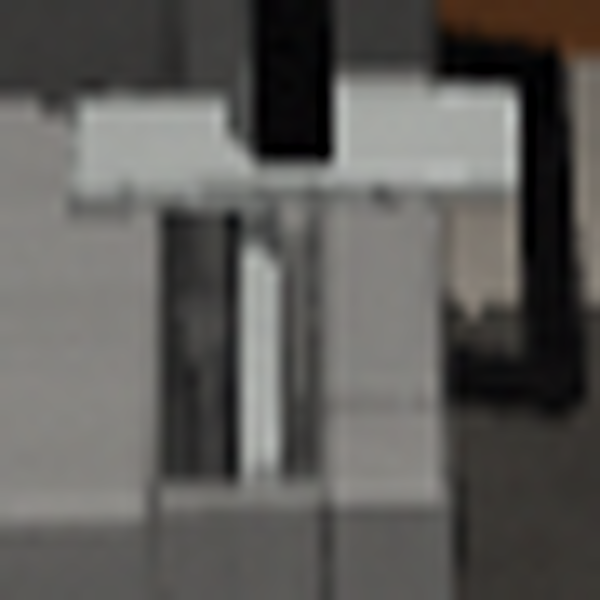

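The gap now measures about 7 mm (door edge at x 325, paddle face at 282, 6 px/mm), so contact is close. I'll take small steps.

>>> {"op": "play_rows", "data": {
  "rows": [
    [[0, 0, 0], [0, 0, 0.02]],
    [[0, 0, 0], [0, 0, 0.04]]
  ]
}}

```text
time: 14.88
ee_pos: [620.0, 6.0, 183.9]
tool_rot: [[0.523, 0.852, 0.002], [0.852, -0.523, -0.001], [0.0, 0.002, -1.0]]
ft_force: [-1.9, -0.7, 5.7]
gripper_width: 40.4
```

```bash
python3 q.py
```

```text
t 14.88 psi -31.54 Mz [-0.117  0.362  0.171] jt5 0.0599 F [-1.86 -0.66  5.71] qv5 9.01 40.4 [620.    6.  183.9]
```

>>> {"op": "play_rows", "data": {
  "rows": [
    [[0, 0, 0], [0, 0, 0.02]],
    [[0, 0, 0], [0, 0, 0.04]]
  ]
}}

```text
time: 15.12
ee_pos: [620.0, 6.0, 183.9]
tool_rot: [[0.557, 0.831, 0.002], [0.831, -0.557, -0.001], [0.0, 0.002, -1.0]]
ft_force: [-2.3, -1.0, 5.1]
gripper_width: 40.9
```

```bash
python3 q.py
```

```text
t 15.12 psi -33.84 Mz [-0.151  0.321  0.141] jt5 0.0606 F [-2.25 -1.02  5.1 ] qv5 9.08 40.9 [620.    6.  183.9]
```

>>> {"op": "play_rows", "data": {
  "rows": [
    [[0, 0, 0], [0, 0, 0.02]],
    [[0, 0, 0], [0, 0, 0.04]]
  ]
}}

```text
time: 15.38
ee_pos: [620.0, 5.9, 183.9]
tool_rot: [[0.59, 0.808, 0.002], [0.808, -0.59, -0.001], [0.0, 0.002, -1.0]]
ft_force: [-1.0, -1.4, 5.1]
gripper_width: 40.9
```

```bash
python3 q.py
```

```text
t 15.38 psi -36.14 Mz [-0.183  0.406  0.159] jt5 0.0724 F [-1.05 -1.42  5.07] qv5 9.09 40.9 [620.    5.9 183.9]
```

>>> {"op": "play_rows", "data": {
  "rows": [
    [[0, 0, 0], [0, 0, 0.02]],
    [[0, 0, 0], [0, 0, 0.04]]
  ]
}}

```text
time: 15.62
ee_pos: [620.1, 5.9, 183.9]
tool_rot: [[0.621, 0.783, 0.002], [0.783, -0.621, -0.001], [0.0, 0.002, -1.0]]
ft_force: [-1.5, -1.2, 6.2]
gripper_width: 41.0
```

```bash
python3 q.py
```

```text
t 15.62 psi -38.42 Mz [-0.175  0.437  0.212] jt5 0.099 F [-1.5  -1.21  6.24] qv5 8.97 41.0 [620.1   5.9 183.9]
```

The joint-6 torque signal shows the nip building cleanly (0.060, then 0.072, then 0.099, or about 4.3 N). I'll add 0.045 rad, for about 7.5 N.

>>> {"op": "play_rows", "data": {
  "rows": [
    [[0, 0, 0], [0, 0, 0.022]],
    [[0, 0, 0], [0, 0, 0.045]]
  ]
}}

```text
time: 15.88
ee_pos: [620.1, 5.9, 183.9]
tool_rot: [[0.656, 0.755, 0.002], [0.755, -0.656, -0.001], [0.0, 0.002, -1.0]]
ft_force: [-2.5, -1.2, 4.6]
gripper_width: 41.0
```

```bash
python3 q.py
```

```text
t 15.88 psi -41.0 Mz [-0.181  0.345  0.177] jt5 0.1078 F [-2.49 -1.18  4.61] qv5 10.39 41.0 [620.1   5.9 183.9]
```

>>> {"op": "play_rows", "data": {
  "rows": [
    [[0, 0, 0], [0, 0, 0]],
    [[0, 0, 0], [0, 0, 0]],
    [[0, 0, 0], [0, 0, 0]],
    [[0, 0, -2], [0, 0, 0]],
    [[0, 0, -5], [0, 0, 0]],
    [[0, 0, -7.6], [0, 0, 0]],
    [[0, 0, -7.6], [0, 0, 0]]
  ],
  "claw": -0.7
}}

```text
time: 16.75
ee_pos: [621.8, 6.2, 263.5]
tool_rot: [[0.656, 0.754, 0.008], [0.755, -0.656, -0.001], [0.005, 0.007, -1.0]]
ft_force: [0.6, -0.4, 0.1]
gripper_width: 72.4
```

>>> {"op": "play_rows", "data": {
  "rows": [
    [[-2, -1.5, 0], [0, 0, -0.18]],
    [[-4, -3, 0], [0, 0, -0.36]],
    [[-6, -4.5, 0], [0, 0, -0.54]],
    [[-8.34, -6.55, 0], [0, 0, -0.72]],
    [[-8.34, -6.55, 0], [0, 0, -0.905]],
    [[-8.34, -6.55, 0], [0, 0, -0.905]],
    [[-8.34, -6.55, 0], [0, 0, -0.905]],
    [[-8.34, -6.55, 3], [0, 0, -0.905]],
    [[-8.34, -6.55, 6], [0, 0, -0.905]],
    [[-8.34, -6.55, 7.9], [0, 0, -0.905]],
    [[-8.34, -6.55, 7.9], [0, 0, -0.905]],
    [[-8.34, -6.55, 7.9], [0, 0, -0.905]]
  ],
  "claw": -0.2
}}

```text
time: 18.25
ee_pos: [516.0, -13.6, 180.5]
tool_rot: [[-0.187, 0.982, 0.001], [0.982, 0.187, -0.0], [-0.0, 0.001, -1.0]]
ft_force: [1.3, -0.8, 0.9]
gripper_width: 51.0
```

```bash
python3 q.py
```

```text
t 18.25 psi 10.79 Mz [ 0.005 -0.015  0.016] jt5 0.0056 F [ 1.3  -0.84  0.91] qv5 -0.2 51.0 [516.  -13.6 180.5]
```

>>> {"op": "play_rows", "data": {
  "rows": [
    [[0, -0.12, 0.05], [0, 0, 0]],
    [[0, -0.12, 0.05], [0, 0, 0]],
    [[0, -0.12, 0.05], [0, 0, 0]]
  ]
}}

```text
time: 18.62
ee_pos: [514.3, -13.8, 179.7]
tool_rot: [[-0.188, 0.982, 0.001], [0.982, 0.188, -0.0], [-0.0, 0.001, -1.0]]
ft_force: [-0.1, -0.3, 0.1]
gripper_width: 51.4
```

```bash
python3 r.py
```

```text
[ 5.14234e+02 -1.38000e+01  1.79646e+02  1.00000e-01  1.03000e-01
  5.76000e-01 -1.40000e-02  1.30000e-02 -9.00000e-03] [-0.0215 -0.0215 -0.0215 -0.0215 -0.0026 -0.0026 -0.0026 -0.0026 -0.0026
  0.0108] [ 0.13  0.13  0.13  0.13  1.05  1.05  1.05  1.05  1.05 -0.02] 51.04026653863929 -20.183656989070855 0.0004994166556571145 18.725
```

>>> {"op": "play_rows", "data": {
  "rows": [
    [[0, 0, 0], [0, 0, 0]],
    [[0, 0, 0], [0, 0, 0]],
    [[0, 0, 0], [0, 0, 0]],
    [[0, 0, 0], [0, 0, 0]],
    [[0, 0, 0], [0, 0, 0]]
  ],
  "claw": 1,
  "squeeze": 25
}}

```text
time: 19.35
ee_pos: [513.8, -13.8, 179.2]
tool_rot: [[-0.188, 0.982, -0.001], [0.982, 0.188, -0.0], [0.0, -0.001, -1.0]]
ft_force: [-1.5, -0.2, 1.7]
gripper_width: 13.7
```

```bash
python3 r.py
```

```text
[ 5.13817e+02 -1.37910e+01  1.79211e+02 -1.87500e+00 -4.55000e-01
  1.83900e+00 -1.50000e-02  2.04000e-01  2.50000e-02] [0.0181 0.0181 0.0181 0.0181 0.0285 0.0285 0.0285 0.0285 0.0285 0.0363] [1.69 1.69 1.69 1.69 2.01 2.01 2.01 2.01 2.01 1.57] 13.721086686781911 -20.187804129057437 0.022123720846138895 19.45
```

>>> {"op": "play_rows", "data": {
  "rows": [
    [[0, -0.02, -0.1], [0, 0, 0]],
    [[0, -0.03, -0.25], [0, 0, 0]],
    [[0, -0.03, -0.4], [0, 0, 0]],
    [[0, -0.03, -0.55], [0, 0, 0]],
    [[0, -0.03, -0.7], [0, 0, 0]],
    [[0, -0.03, -0.85], [0, 0, 0]],
    [[0, -0.03, -1], [0, 0, 0]]
  ]
}}

```text
time: 20.32
ee_pos: [513.8, -13.7, 189.3]
tool_rot: [[-0.188, 0.982, 0.0], [0.982, 0.188, 0.0], [0.0, 0.0, -1.0]]
ft_force: [3.3, 1.3, -7.0]
gripper_width: 13.7
```

```bash
python3 r.py
```

```text
[ 5.13773e+02 -1.37220e+01  1.89466e+02  2.76500e+00  1.53200e+00
 -6.93300e+00  2.24000e-01 -5.64000e-01  3.00000e-02] [0.051  0.051  0.051  0.051  0.008  0.008  0.008  0.008  0.008  0.0601] [-7.01 -7.01 -7.01 -7.01 -6.81 -6.81 -6.81 -6.81 -6.81 -7.25] 13.648633300741183 -20.200000624183676 0.02389260975178331 20.425
```

Drag is about 5.2 N besides the weight (7.0 N total, 1.7 N weight). I'll ease the sideways load a little and keep drawing.

>>> {"op": "play_rows", "data": {
  "rows": [
    [[0, 0.02, -0.15], [0, 0, 0]],
    [[0, 0.02, -0.3], [0, 0, 0]],
    [[0, 0.02, -0.45], [0, 0, 0]],
    [[0, 0.02, -0.6], [0, 0, 0]],
    [[0, 0.02, -0.75], [0, 0, 0]],
    [[0, 0.02, -0.9], [0, 0, 0]],
    [[0, 0.02, -1.05], [0, 0, 0]]
  ]
}}

```text
time: 21.3
ee_pos: [513.8, -13.8, 199.7]
tool_rot: [[-0.188, 0.982, -0.0], [0.982, 0.188, -0.0], [0.0, -0.0, -1.0]]
ft_force: [2.2, 0.6, -6.7]
gripper_width: 13.8
```

```bash
python3 r.py
```

```text
[ 5.13791e+02 -1.38180e+01  1.99885e+02  2.07000e+00  3.41000e-01
 -6.07100e+00  5.60000e-02 -3.44000e-01  1.80000e-02] [0.0221 0.0221 0.0221 0.0221 0.0103 0.0103 0.0103 0.0103 0.0103 0.0387] [-6.66 -6.66 -6.66 -6.66 -5.63 -5.63 -5.63 -5.63 -5.63 -5.9 ] 13.402506508572927 -20.18940379081255 0.019707976025529206 21.4
```

```bash
python3 -c "
from h import *
print(rel([513.85,-13.75,269.7],10.82,[477.0,-342.2,269.7],8.9))"
```

```text
([-31.569, -9.785, 0.0], np.float64(0.0335))
```

>>> {"op": "play_rows", "data": {
  "rows": [
    [[0, 0, -0.3], [0, 0, 0]],
    [[0, 0, -0.6], [0, 0, 0]],
    [[0, 0, -1], [0, 0, 0]],
    [[0, 0, -1.5], [0, 0, 0]],
    [[0, 0, -2], [0, 0, 0]],
    [[0, 0, -2.8], [0, 0, 0]],
    [[0, 0, -3.8], [0, 0, 0]],
    [[0, 0, -5], [0, 0, 0]],
    [[0, 0, -6.2], [0, 0, 0]],
    [[0, 0, -7], [0, 0, 0]],
    [[0, 0, -7], [0, 0, 0]]
  ]
}}

```text
time: 22.78
ee_pos: [514.5, -13.9, 270.8]
tool_rot: [[-0.188, 0.982, 0.002], [0.982, 0.188, -0.0], [-0.001, 0.002, -1.0]]
ft_force: [0.3, 0.1, -1.4]
gripper_width: 13.6
```

```bash
python3 r.py
```

```text
[ 5.14202e+02 -1.38270e+01  2.70258e+02  7.40000e-02 -1.80000e-01
 -1.86800e+00 -6.00000e-03 -1.10000e-02  4.00000e-03] [-0.0153 -0.0153 -0.0153 -0.0153  0.0123  0.0123  0.0123  0.0123  0.0123
  0.0371] [-1.38 -1.38 -1.38 -1.38 -2.4  -2.4  -2.4  -2.4  -2.4  -1.15] 13.971243869757139 -20.19240024610687 -7.712232985568335e-07 22.875
```

Free weight reads about 1.7 N, so the drag was 4.5 to 5.2 N, in range. Next, back to the stand.

>>> {"op": "play_rows", "data": {
  "rows": [
    [[-3, -1, 0], [0, 0, 0.005]],
    [[-8, -2.5, 0], [0, 0, 0.01]],
    [[-13, -4, 0], [0, 0, 0.02]],
    [[-18, -5.6, 0], [0, 0, 0.03]],
    [[-23, -7.1, 0], [0, 0, 0.034]],
    [[-28, -8.7, 0], [0, 0, 0.034]],
    [[-31.57, -9.78, 0], [0, 0, 0.034]],
    [[-31.57, -9.78, 0], [0, 0, 0.034]],
    [[-31.57, -9.78, 4], [0, 0, 0.034]],
    [[-31.57, -9.78, 8], [0, 0, 0.034]],
    [[-31.57, -9.78, 10.5], [0, 0, 0.034]],
    [[-31.57, -9.78, 10.5], [0, 0, 0.034]]
  ]
}}

```text
time: 24.38
ee_pos: [475.3, -339.3, 161.1]
tool_rot: [[-0.155, 0.988, -0.006], [0.988, 0.155, 0.006], [0.006, -0.005, -1.0]]
ft_force: [0.2, -0.0, -1.2]
gripper_width: 13.3
```

```bash
python3 q.py; python3 - <<'E'
from h import *
import cv2
s=bot.snapshot("side");cv2.imwrite("pics/h6.png",cv2.resize(s[120:180,195:275],(800,600),interpolation=cv2.INTER_CUBIC))
E
```

```text
t 24.38 psi 8.93 Mz [-0.035  0.011 -0.027] jt5 0.0013 F [ 0.24 -0.02 -1.21] qv5 0.07 13.3 [ 475.3 -339.3  161.1]
```

View pics/h6.png

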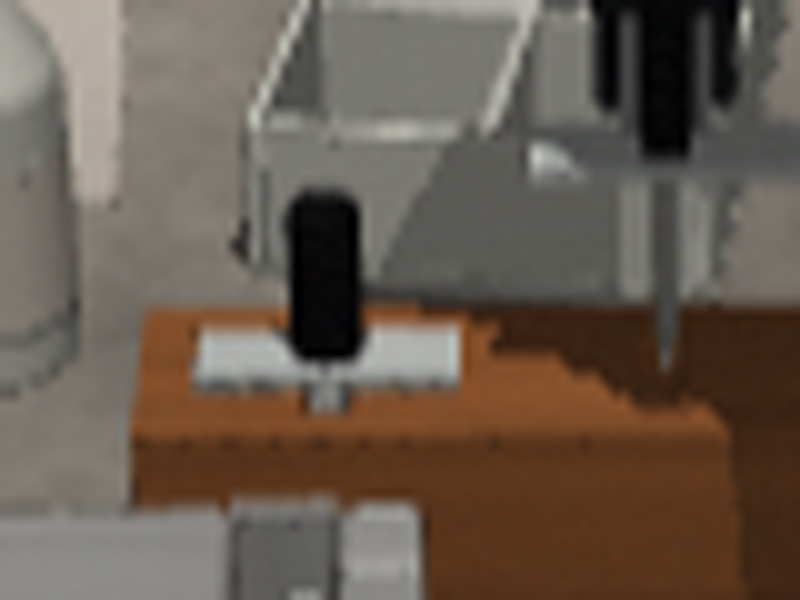

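The blade tip is at crop (665,370) and the slot at about 659. The arm is still settling the last 1.7 mm, which accounts for the difference. I'll lower slowly.

>>> {"op": "play_rows", "data": {
  "rows": [
    [[0, 0, 0], [0, 0, 0]],
    [[0, 0, 0], [0, 0, 0]],
    [[0, 0, 0.6], [0, 0, 0]],
    [[0, 0, 1.2], [0, 0, 0]],
    [[0, 0, 1.8], [0, 0, 0]],
    [[0, 0, 2.3], [0, 0, 0]],
    [[0, 0, 2.8], [0, 0, 0]],
    [[0, 0, 2.8], [0, 0, 0]]
  ]
}}

```text
time: 25.42
ee_pos: [476.8, -341.9, 136.0]
tool_rot: [[-0.154, 0.988, -0.001], [0.988, 0.154, 0.001], [0.001, -0.001, -1.0]]
ft_force: [0.4, 0.9, -1.9]
gripper_width: 13.8
```

```bash
python3 r.py
```

```text
[ 4.76968e+02 -3.42039e+02  1.36231e+02 -2.70000e-01  2.25000e-01
 -1.62400e+00  2.40000e-02  8.00000e-03 -2.00000e-03] [-0.0058 -0.0058 -0.0058 -0.0058  0.0082  0.0082  0.0082  0.0082  0.0082
 -0.0347] [-1.94 -1.94 -1.94 -1.94 -1.58 -1.58 -1.58 -1.58 -1.58 -0.56] 13.55155219781636 -51.37404223262026 1.532213161681284e-05 25.525
```

It is in the slot without touching.

>>> {"op": "play_rows", "data": {
  "rows": [
    [[0, 0, 0.6], [0, 0, 0]],
    [[0, 0, 1.2], [0, 0, 0]],
    [[0, 0, 1.8], [0, 0, 0]],
    [[0, 0, 2.4], [0, 0, 0]],
    [[0, 0, 3], [0, 0, 0]],
    [[0, 0, 3.6], [0, 0, 0]],
    [[0, 0, 4.1], [0, 0, 0]],
    [[0, 0, 4.4], [0, 0, 0]],
    [[0, 0, 4.55], [0, 0, 0]],
    [[0, 0, 4.6], [0, 0, 0]],
    [[0, 0, 4.6], [0, 0, 0]]
  ]
}}

```text
time: 26.9
ee_pos: [477.3, -342.3, 90.9]
tool_rot: [[-0.154, 0.988, 0.0], [0.988, 0.154, -0.0], [-0.0, 0.0, -1.0]]
ft_force: [0.4, 0.8, -1.6]
gripper_width: 13.4
```

```bash
python3 r.py
```

```text
[ 4.77304e+02 -3.42349e+02  9.09180e+01  5.71000e-01  2.39000e-01
 -1.77300e+00 -1.10000e-02 -2.00000e-02  1.30000e-02] [0.0277 0.0277 0.0277 0.0277 0.0017 0.0017 0.0017 0.0017 0.0017 0.0092] [-1.58 -1.58 -1.58 -1.58 -2.04 -2.04 -2.04 -2.04 -2.04 -1.23] 13.76073661474875 -51.37445047244078 -3.1668956523844827e-06 27.0
```

>>> {"op": "play_rows", "data": {
  "rows": [
    [[0, 0, 0.05], [0, 0, 0]],
    [[0, 0, 0.1], [0, 0, 0]],
    [[0, 0, 0.15], [0, 0, 0]],
    [[0, 0, 0.18], [0, 0, 0]],
    [[0, 0, 0.18], [0, 0, 0]]
  ]
}}

```text
time: 27.62
ee_pos: [477.3, -342.3, 89.3]
tool_rot: [[-0.154, 0.988, 0.0], [0.988, 0.154, -0.0], [-0.0, 0.0, -1.0]]
ft_force: [-0.3, 0.3, 1.4]
gripper_width: 13.3
```

```bash
python3 r.py
```

```text
[ 4.77270e+02 -3.42322e+02  8.92470e+01 -8.38000e-01  1.04500e+00
  1.52700e+00  9.40000e-02  1.09000e-01 -1.20000e-02] [ 0.0068  0.0068  0.0068  0.0068 -0.034  -0.034  -0.034  -0.034  -0.034
  0.0228] [1.42 1.42 1.42 1.42 1.71 1.71 1.71 1.71 1.71 1.04] 13.926272019496551 -51.375238924196765 0.0037988963595125824 27.725
```

It has seated: the force went from −1.7 to +1.5 N. I'll release and rise.

>>> {"op": "play_rows", "data": {
  "rows": [
    [[0, 0, 0], [0, 0, 0]],
    [[0, 0, 0], [0, 0, 0]],
    [[0, 0, 0], [0, 0, 0]],
    [[0, 0, -1], [0, 0, 0]],
    [[0, 0, -3], [0, 0, 0]],
    [[0, 0, -6], [0, 0, 0]],
    [[0, 0, -10], [0, 0, 0]],
    [[0, 0, -14], [0, 0, 0]],
    [[0, 0, -14], [0, 0, 0]],
    [[0, 0, -14], [0, 0, 0]],
    [[0, 0, -14], [0, 0, 0]]
  ],
  "claw": 0
}}

```text
time: 29.1
ee_pos: [476.3, -341.5, 227.3]
tool_rot: [[-0.154, 0.988, -0.002], [0.988, 0.154, 0.002], [0.002, -0.002, -1.0]]
ft_force: [0.4, -0.5, 0.2]
gripper_width: 42.7
```

```bash
python3 q.py; python3 - <<'E'
from h import *
import cv2
s=bot.snapshot("side");cv2.imwrite("pics/h7.png",cv2.resize(s[90:180,165:285],(800,600),interpolation=cv2.INTER_CUBIC))
E
```

```text
t 29.1 psi 8.88 Mz [-0.007  0.019 -0.024] jt5 0.0 F [ 0.44 -0.48  0.21] qv5 0.06 42.7 [ 476.3 -341.5  227.3]
```

View pics/h7.png

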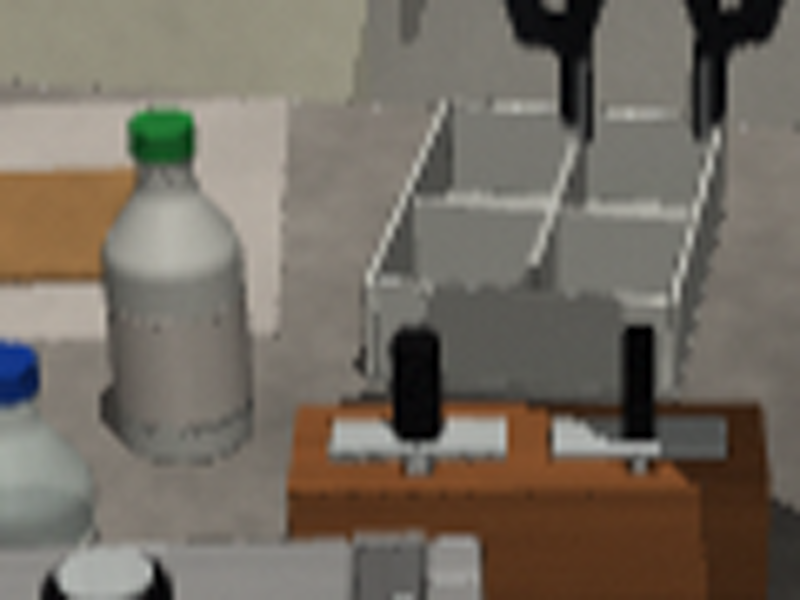

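The thin gauge at crop (640,385) stands upright with its bar flat on the stand. The thick gauge at (417,385) is unmoved and the fingers are clear. I'm handing in.

```bash
python3 -c "
from station import bot
print(bot.sign_off())"
```

```text
the job is handed in; nothing more can be done
None
```

I set the paddle clearance with the thin gauge, put it back in its slot and handed the job in at about 29 s of robot time. No verdict is reported at hand-in.

- **Seating:** I slid the blade into the gap until the cross-bar pressed the rim at about 6 N, then let go.
- **Adjusting:** I turned the knob about 0.9 rad clockwise. Joint-6 torque showed the paddles meeting the blade. I aimed for a nip of about 7.5 N, but the last torque reading (0.108 N m) was lower than I expected (about 0.13). I did not measure the nip itself, so the drag was the check.
- **Drag:** Drawing the blade up, I felt 7.0 N and then about 6.4 N in total. With the 1.7 N weight taken off, the drag was about 4.5 to 5.2 N. It includes a small sideways load from the gripper of 2 to 3 N.
- **Return:** The last picture shows the gauge upright with its bar flat on the stand. The thick gauge is in place and the fingers are clear. I did not picture the dishes and jar again afterwards, but nothing came near them.

I viewed 10 pictures, which is the budget.

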